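# Roll a hexagonal block port-up and clamp it

## Task

Roll the hexagonal aluminium block over on the bench top one face at a time, letting go of it on each face, until its brass port looks straight up. Then lay it, port up, in the channel of the clamping fixture between stop and jaw, and push the red jaw along until it holds the block firmly against the fixed steel stop. Leave the bearing, the wrench and the green screwdriver where they are.

Things in the scene. Friction and masses are not known exactly. Their poses are not given: they have to be found in the camera images.
- block_port (a point): Centre of the loose solid aluminium hexagonal block, 56 mm long, 46 mm across flats, 53 mm across corners. x axis along its length; z axis out of the face with the brass port (flush brass ring, 19 mm across, dark centre). It starts on the bench with that face two faces (120 degrees) from the top: two 60 degree turns, right-handed about the point's +x, bring the port up.
- block: The same block, about 280 g: origin at its centre, 23 mm above what it lies on; x axis along its length, like the point's; z up at the start. Square ends with flush dark plugs; the face opposite the port has a lengthwise blue stripe.
- fixture: Grey clamping fixture, fixed on the bench: base 250 x 90 x 14 mm; origin under the base's centre at bench height, z up, x along the channel from the fixed steel stop to the jaw. The base's top is the channel floor. Aluminium rails lean outward 30 degrees to fit the block's lower flanks: 30 mm apart at the floor, 44 mm at their tops 12 mm above it, from x = -100 to +100 mm.
- stop_face (a point): Point on the channel floor (14 mm above the bench) at the face of the fixed steel stop: fixture x = -100 mm, y = 0; same axes as the fixture. The stop is 60 mm wide, its top 56 mm above the bench. Pressed against it, the block's centre lies at fixture x = -72 mm, y = 0, 37 mm above the bench.
- jaw (a joint): Travel of the red sliding jaw along the channel towards the stop, m: 0 = fully open (jaw face at fixture x = +80 mm, 180 mm from the stop); the face is at x = 80 mm minus the travel; 0.124 = closed on the 56 mm block against the stop; at most 0.14. It starts at 0 to 0.02, slides with about 3 N of friction and stays where it is left.
- jaw_back (a point): Middle of the upright back of the red jaw, the side to push on, 40 mm above the bench. The jaw is 22 mm thick along the channel and 66 mm wide, and its top is 56 mm above the bench; its axes are the fixture's; it is pushed towards -x.
- bearing: Steel ball bearing, 52 mm across, 18 mm high, lying flat, loose; origin at the centre of its underside. To be left alone.
- wrench: Steel combination wrench about 170 mm long, 8 mm thick, lying flat, loose; origin near the middle of its underside. To be left alone.
- screwdriver: Screwdriver with a green handle, about 190 mm long, 31 mm high, lying down, loose; origin near the middle of its underside. To be left alone.
Not all that is in view belongs to the job. Of the things that look like the block, the largest one is meant.

How it is judged:
By the outcome, as a careful person would: the job done as asked, in the order asked, and still so for the second after the job is handed in, with the robot touching nothing.
It also fails if it takes over 72 s, if anything falls off the work surface, if the arm or the gripper's body presses on something with over 40 N, if the wrist force passes 120 N, or if a joint passes its speed limit or range.

## Robot

A 6-joint arm with a two-finger parallel gripper is mounted at the origin on a cart in front of the work surface, level with it; the furniture and walls round the work are solid. World frame = base frame: x ahead of the robot, y to its left, z up, the work surface at z = 0. Lengths are in m, angles in rad, forces in N, time in s.
With the tool pointing down it reaches from about 0.35 to 0.8 m from the base axis. Payload 7.3 kg.
Tool frame: the origin (TCP) lies between the finger pads; the fingertips stand 25 mm ahead of it and the grasp point (between the pads) lies 6 mm ahead of it (r.tip_extent is the distance from the TCP to the fingertips, in m); z points along the fingers, y is the direction in which the jaws open and shut (so a half turn about z gives the same grasp; the last joint's range is limited). The gripper opens to 85 mm and grips with 20 to 120 N. Pads are 22 mm wide; open, the fingers measure 114 mm over their backs; the gripper's body (76 mm by 85 mm) begins 54 mm behind the grasp point. The pads swing forward as they close: fully open they stand 13 mm farther back than shut.
Start: joints at [-1.49, 0.342, 1.524, -0, 1.275, -0.146], TCP at [0.118, -0.512, 0.256] pointing down, gripper open.
Joint ranges: [-2.53, 2.53], [-0.77, 2.02], [0.04, 2.7], [-1, 4.14], [0.28, 2.66], [-3.11, 3.11]. Speed limits (rad/s): [2.57, 2.57, 3.14, 3.14, 3.14, 3.14].

## Interface

Orientations are given as a unit quaternion [x, y, z, w].
In Python, from workcell import r, command_gripper, optics gives the robot as it stands. The module is installed in compiled form; this text tells all that it offers. Calls block until the motion is done:
- r.reach(position, orientation): joint-space move of the TCP to a pose.
- r.move_straight(position, orientation=None, speed=0.15, max_force=None): straight line of the TCP; orientation=None keeps the orientation; speed is the mean speed in m/s. With max_force (N) it stops when the force on the tool has changed by that much, and returns True; else False.
- r.movej(angles): joint-space move.
- command_gripper(opening, force=None): finger opening in m; force is the grip in N (None keeps the last); returns when the fingers have stopped.
- r.hold(seconds).
- r.solve_ik(position, orientation): joint angles nearest the present ones, or None.
- r.read_state(): the state.
- optics.get_image(name): name is "side" or "top"; returns (picture, depth): 480x640x3 uint8, red, green, blue; 480x640 float32, m along the optical axis (not along the pixel's ray), 0 where there is no reading.
- optics.camera_model(name): a dict with "K" (3x3 intrinsics, pixels), "k1" (the pictures are not rectified: a ray, as slopes to the right and down, at radius r is drawn at 1 + k1 r^2 times it, then the intrinsics apply), "R" (3x3) and "t" (3): a world point X has camera coordinates R X + t. Camera axes: x right, y down, z forward; pixel columns grow to the right and rows downward; lengths in m; the calibration is good to about 2 mm. A picture is of the moment at which its call begins. camera_model takes no time and is no camera call.
A pose or a line that the arm cannot do raises r.PlanningError and nothing moves.
- r.finish_job(): hands the job in, once; it reports no verdict.
The state is a dict: "time_s": time; "joint_positions": joint angles; "dq": joint speeds; "tau": joint torques, N m; "eef_pos": TCP position; "eef_rot": TCP orientation; "contact_force": force on the tool from outside, world axes, zero at the start; "torque": the same for the moment, N m; "grip_width": finger opening in m.
Only numpy, scipy, OpenCV 4.12 (cv2) and the standard library are available. Lean on these libraries where they do the work, as an engineer would, in place of code of your own. Each camera call takes 0.05 s, during which the arm holds its last target. There are 200 camera calls.

## Working session

There is one attempt and no reset: what is moved stays moved. The work goes in short steps, each a Python script; the robot and the scene stay as the last script left them, time stands still between calls to the robot, and variables do not carry over. Pictures are saved under pics/ and viewed, about 8 in all and at most 12, crops included, and the job is handed in when it is done.

```bash
mkdir -p pics; cat > h.py <<'E'
import numpy as np, cv2
from workcell import r, command_gripper, optics
from scipy.spatial.transform import Rotation as Rot
def snap(n,save=None):
    im,d=optics.get_image(n)
    if save: cv2.imwrite('pics/'+save,im[:,:,::-1]); np.save('pics/'+save[:-4]+'.npy',d)
    return im,d
def cloud(n,d):
    m=optics.camera_model(n); K=np.array(m['K'],float); R=np.array(m['R']); t=np.array(m['t'])
    h,w=d.shape; u,v=np.meshgrid(np.arange(w),np.arange(h))
    p=np.stack([u,v],-1).reshape(-1,1,2).astype(np.float64)
    q=cv2.undistortPoints(p,K,np.array([m['k1'],0,0,0,0.])).reshape(h,w,2)
    c=np.concatenate([q*d[...,None],d[...,None]],-1)
    X=(c-t)@R
    X[d<=0]=np.nan
    return X
def proj(n,X):
    m=optics.camera_model(n); R=np.array(m['R']); t=np.array(m['t'])
    c=np.atleast_2d(X)@R.T+t; q=c[:,:2]/c[:,2:]; q=q*(1+m['k1']*(q**2).sum(1,keepdims=True))
    K=np.array(m['K']); return q@K[:2,:2].T+K[:2,2]
E
python3 - <<'E'
from h import *
for n in('top','side'):
    snap(n,n+'0.png'); m=optics.camera_model(n); print(n,m['K'][0],m['k1'],-np.array(m['R']).T@m['t'],np.array(m['R'])[2])
print(r.read_state()['time_s'])
E
```

```text
top [505.783898     0.         310.61620823] -0.04241456490273297 [ 0.42135618 -0.01213298  0.99988673] [ 0.1456745   0.01589259 -0.98920492]
side [620.28151171   0.         330.34030756] -0.0557569675596416 [0.35769311 0.99134706 0.64120142] [ 0.16707937 -0.850692   -0.49840506]
0.1
```

View pics/top0.png

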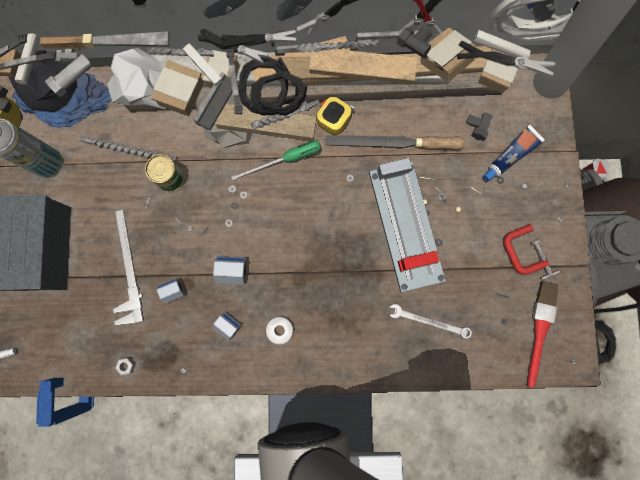

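View pics/side0.png

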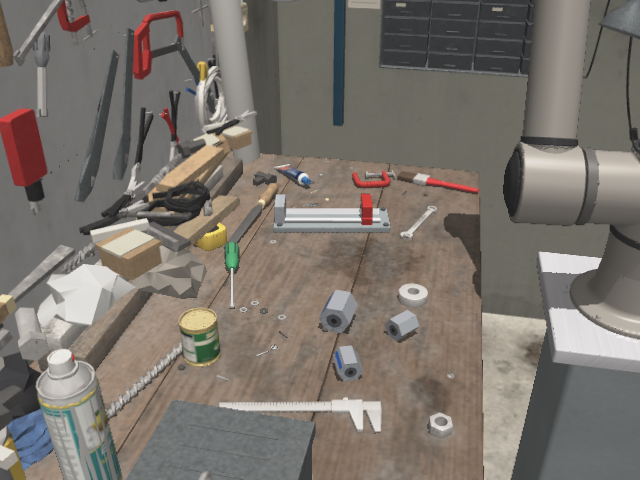

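Candidates (top view): hexagonal blocks at (230,270), (171,290) and (227,325). The one at (230,270) is the largest. Its side-view pixel is (338,312). Next I'll measure it and check it in a close crop.

```bash
python3 - <<'E'
from h import *
d=np.load('pics/top0.npy'); X=cloud('top',d); im=cv2.imread('pics/top0.png'); Z=X[...,2]
def rect(mask,name,lo,hi):
    m=mask&(Z>lo)&(Z<hi); P=X[m]; b=cv2.minAreaRect((P[:,:2]*1000).astype(np.float32)); 
    print(name,m.sum(),np.round(np.nanmedian(P[:,2])*1000,1),'c',np.round(b[0],1),'size',np.round(b[1],1),'ang',round(b[2],1),'mean',np.round(P[:,:2].mean(0)*1000,1))
def win(u0,u1,v0,v1):
    m=np.zeros(d.shape,bool); m[v0:v1,u0:u1]=1; return m
print('bench z',np.nanmedian(Z[win(280,340,200,250)]))
for n,w in dict(big=win(205,255,250,295),s1=win(150,190,272,305),s2=win(208,245,308,345)).items():
    zm=np.nanpercentile(Z[w],98); rect(w,n,zm-.004,zm+.004); rect(w,n+' all',.008,.06)
rect(win(360,455,150,300),'base',.008,.05)
rect(win(360,455,150,300),'basefloor',.008,.019)
rect(win(370,420,150,185),'stop',.05,.062)
rect(win(385,450,240,280),'jaw',.05,.062)
hs=im.astype(int); red=(hs[...,2]>hs[...,1]+80)&win(385,450,240,280)
rect(red,'jawred',.05,.062)
a=cv2.resize(im[245:345,145:265],None,fx=5,fy=5,interpolation=cv2.INTER_CUBIC)
s=cv2.imread('pics/side0.png')[280:385,300:430]; s=cv2.resize(s,None,fx=4.5,fy=4.5,interpolation=cv2.INTER_CUBIC)
a=a[:300]; s=s[:,:]; c=np.zeros((600,800,3),np.uint8); c[:240,:480]=cv2.resize(a,(480,240)); c[240:,:440]=cv2.resize(s,(440,360))
cv2.imwrite('pics/crop0.png',c)
E
```

```text
bench z -0.0008357828420065184
big 403 45.3 c [503.8 161.6] size [56.7 33. ] ang 84.7 mean [504.5 161. ]
big all 859 42.5 c [504.8 161.4] size [57.3 53.4] ang 85.5 mean [503.4 159.8]
s1 226 32.7 c [467.7 278.9] size [24.8 41.2] ang 20.2 mean [467.7 278.8]
s1 all 450 30.5 c [467.7 278.7] size [38.7 42. ] ang 21.1 mean [467.4 276.5]
s2 212 32.7 c [397.2 170.7] size [41.1 22.5] ang 50.2 mean [397.6 170.2]
s2 all 444 30.5 c [397.  170.2] size [42.2 38.1] ang 50.4 mean [397.9 168.7]
base 5069 14.2 c [ 585.9 -186.2] size [250.   91.6] ang 12.2 mean [ 583.2 -184.6]
basefloor 3957 13.5 c [ 585.9 -186.2] size [250.   91.6] ang 12.2 mean [ 579.6 -185.4]
stop 358 55.2 c [ 694.9 -162.7] size [22.9 60.6] ang 12.3 mean [ 694.2 -162.4]
jaw 416 55.2 c [ 512.5 -202.2] size [22.3 66.3] ang 11.9 mean [ 512.3 -201.9]
jawred 393 55.2 c [ 512.7 -202.2] size [21.5 65.5] ang 11.6 mean [ 512.7 -201.9]
```

View pics/crop0.png

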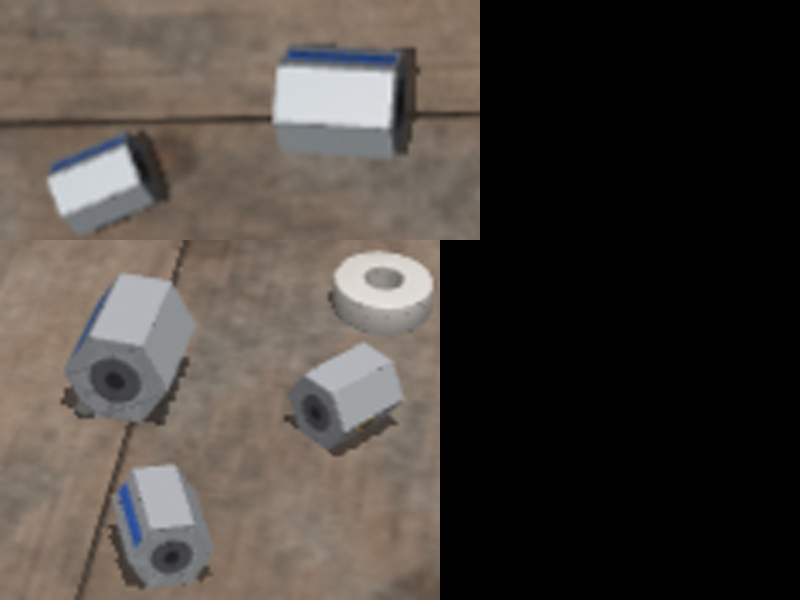

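Confirmed: the big block (504,161 mm; 57×53 mm) has its blue stripe on the far upper flank, so the port faces lower and toward the robot. Two turns about roughly world +y are needed. I'll check the plan with IK, then do the first roll.

```bash
cat >> h.py <<'E'
def ori(yaw,tilt=0):
    a=np.array([np.cos(yaw),np.sin(yaw),0]); z=np.array([0,0,-1.]); 
    R0=Rot.from_matrix(np.column_stack([np.cross(a,z),a,z]))
    R=Rot.from_rotvec(a*tilt)*R0
    return R.as_quat(), R.as_matrix()[:,2]
def tcp(c,yaw,tilt,back=.008):
    q,z=ori(yaw,tilt); return np.asarray(c)-z*back,q
def measure(c,rad=.045):
    """block's axis rect from everything above bench around c"""
    im,d=snap('top'); X=cloud('top',d); m=(np.hypot(X[...,0]-c[0],X[...,1]-c[1])<rad)&(X[...,2]>.008)
    b=cv2.minAreaRect((X[m][:,:2]*1000).astype(np.float32))
    t=m&(X[...,2]>.042); b2=cv2.minAreaRect((X[t][:,:2]*1000).astype(np.float32))
    return b,b2,np.median(X[t][:,2])
T30=np.radians(30)
def roll(c,yaw):
    # grasp the ends leaning one way, lift clear, turn 60 deg about the block axis, set down, let go
    q,z=ori(yaw,-T30); g,_=tcp(c+[0,0,.023],yaw,-T30)
    command_gripper(.085); r.reach(g-z*.09,q); r.move_straight(g,q,.12)
    w=command_gripper(.04,60); print('width',r.read_state()['grip_width'])
    for h,t in((.012,-1),(.012,0),(.012,1)):
        p,q=tcp(c+[0,0,.023+h],yaw,t*T30); r.move_straight(p,q,.06 if t==-1 else .02)
    p,q=tcp(c+[0,0,.0225],yaw,T30); print('touch',r.move_straight(p,q,.03,max_force=8),r.read_state()['eef_pos']-p)
    r.hold(.2); command_gripper(.08); z=ori(yaw,T30)[1]; r.move_straight(p-z*.09,q,.15)
    print(r.read_state()['time_s'])
E
python3 - <<'E'
from h import *
c=np.array([.5048,.1614,0]); 
for yaw in np.radians([85.3,85.3-180]):
  print(yaw)
  for t in(-T30,0,T30):
    for h in(0.023,.035): p,q=tcp(c+[0,0,h],yaw,t); print(t,np.round(r.solve_ik(p,q),2) if r.solve_ik(p,q) is not None else None)
    z=ori(yaw,t)[1]; print('pre',r.solve_ik(p-z*.09,q) is not None)
for a in(12.2,-167.8):
    p,q=tcp([.6054,-.182,.06],np.radians(a),0); print(a,r.solve_ik(p,q))
E
```

```text
1.488765851951163
-0.5235987755982988 None
-0.5235987755982988 None
pre False
0 [ 0.16  0.64  1.76 -0.    0.75 -1.32]
0 [ 0.16  0.62  1.75 -0.    0.77 -1.32]
pre True
0.5235987755982988 [ 0.11  0.88  1.34  0.1   1.44 -1.42]
0.5235987755982988 [ 0.11  0.86  1.33  0.1   1.46 -1.41]
pre True
-1.65282680163863
-0.5235987755982988 [0.11 0.88 1.34 0.1  1.44 1.73]
-0.5235987755982988 [0.11 0.86 1.33 0.1  1.46 1.73]
pre True
0 [ 0.16  0.64  1.76 -0.    0.75  1.82]
0 [ 0.16  0.62  1.75 -0.    0.77  1.82]
pre True
0.5235987755982988 None
0.5235987755982988 None
pre False
12.2 [-4.13183136e-01  7.22637385e-01  1.42527595e+00 -4.44089210e-16
  9.93679323e-01 -6.26113304e-01]
-167.8 [-4.13183136e-01  7.22637385e-01  1.42527595e+00 -4.44089210e-16
  9.93679323e-01  2.51547935e+00]
```

```bash
sed -i 's/yaw,-T30/yaw,TA/g; s/yaw,T30/yaw,TB/g; s/((.012,-1),(.012,0),(.012,1))/((.012,TA),(.012,np.radians(10)),(.012,TB))/; s/yaw,t\*T30/yaw,t/; s/if t==-1/if t==TA/; s/^T30=.*/TA,TB=np.radians([-20,40])/' h.py
python3 - <<'E'
from h import *
c=np.array([.5048,.1614,0]); yaw=np.radians(85.3)
for t in(TA,TB):
  for h in(.023,.035): p,q=tcp(c+[0,0,h],yaw,t); print(r.solve_ik(p,q))
  z=ori(yaw,t)[1]; print('pre',r.solve_ik(p-z*.1,q))
roll(c,yaw)
r.reach([.45,-.15,.3],ori(np.radians(45))[0])
print(measure(c)); snap('side','side1.png'); print(r.read_state()['time_s'])
i=cv2.imread('pics/side1.png')[240:400,240:440]; cv2.imwrite('pics/s1c.png',cv2.resize(i,None,fx=3,fy=3))
E
```

```text
None
None
pre [ 0.24824623  0.31863453  2.01551015 -0.23897342  0.48769887 -1.0471452 ]
[ 0.09900322  0.98015456  1.19746013  0.11639068  1.6534479  -1.4218373 ]
[ 0.09900322  0.96401884  1.19533272  0.11658592  1.67158727 -1.41970573]
pre [ 0.0839431   0.98632999  0.90421334  0.11412493  1.94017322 -1.40181094]Traceback (most recent call last):
  File "<stdin>", line 6, in <module>
  File "h.py", line 38, in roll
    command_gripper(.085); r.reach(g-z*.09,q); r.move_straight(g,q,.12)
                                               ~~~~~~~~~~~~~~~^^^^^^^^^
workcell.PlanningError: the arm cannot follow that straight line within its joint ranges
```

```bash
python3 - <<'E'
from h import *
c=np.array([.5048,.1614,0]); yaw=np.radians(85.3)
for t in(-15,-12,-10,-8,45,48,50,52):
  print(t,[None if (s:=r.solve_ik(*tcp(c+[0,0,h],yaw,np.radians(t),b))) is None else np.round(s,2).tolist() for h,b in((.023,.008),(.035,.008),(.023,.098))])
E
```

```text
-15 [[0.21, 0.57, 1.96, -0.21, 0.36, -1.1], [0.21, 0.55, 1.95, -0.19, 0.39, -1.11], [0.22, 0.38, 1.95, -0.15, 0.56, -1.15]]
-12 [[0.2, 0.58, 1.92, -0.13, 0.44, -1.18], [0.2, 0.56, 1.91, -0.13, 0.47, -1.18], [0.21, 0.4, 1.9, -0.1, 0.64, -1.21]]
-10 [[0.19, 0.59, 1.89, -0.1, 0.49, -1.21], [0.19, 0.57, 1.89, -0.09, 0.52, -1.22], [0.2, 0.42, 1.86, -0.08, 0.7, -1.23]]
-8 [[0.19, 0.6, 1.87, -0.07, 0.54, -1.24], [0.19, 0.58, 1.86, -0.07, 0.57, -1.25], [0.19, 0.43, 1.83, -0.06, 0.75, -1.26]]
45 [[0.09, 1.03, 1.13, 0.13, 1.76, -1.42], [0.09, 1.02, 1.13, 0.13, 1.77, -1.42], [0.08, 1.07, 0.84, 0.13, 2.01, -1.4]]
48 [[0.09, 1.06, 1.09, 0.13, 1.82, -1.42], [0.09, 1.05, 1.09, 0.13, 1.83, -1.42], [0.08, 1.11, 0.78, 0.14, 2.07, -1.4]]
50 [[0.09, 1.09, 1.06, 0.14, 1.86, -1.42], [0.09, 1.07, 1.06, 0.14, 1.87, -1.42], [0.08, 1.14, 0.74, 0.14, 2.12, -1.39]]
52 [[0.09, 1.11, 1.03, 0.14, 1.9, -1.42], [0.09, 1.09, 1.03, 0.14, 1.91, -1.42], [0.07, 1.18, 0.69, 0.15, 2.17, -1.39]]
```

```bash
sed -i 's/^TA,TB=.*/TA,TB=np.radians([-12,48])/; s/np.radians(10))/np.radians(18))/' h.py
python3 - <<'E'
from h import *
c=np.array([.5048,.1614,0]); yaw=np.radians(85.3)
roll(c,yaw)
r.reach([.45,-.15,.3],ori(np.radians(45))[0])
print(measure(c)); snap('side','side1.png'); print(r.read_state()['time_s'])
i=cv2.imread('pics/side1.png')[240:400,240:440]; cv2.imwrite('pics/s1c.png',cv2.resize(i,None,fx=3,fy=3))
E
```

```text
width 0.055490618121371335
touch True [9.02991514e-05 1.94711696e-04 2.30041904e-03]
8.3833
(((503.4972839355469, 161.5814971923828), (57.271297454833984, 53.2360725402832), 85.73247528076172), ((503.0500793457031, 161.67982482910156), (56.82417678833008, 30.879762649536133), 88.68161010742188), np.float64(0.045139047865996366))
9.9333
```

View pics/s1c.png

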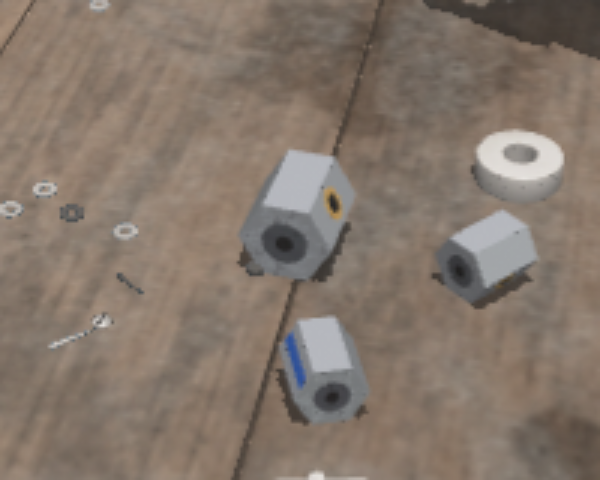

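The first roll worked: the port (crop 333,203) is now on the near upper flank and the block lies flat at about the same place. I'll repeat it.

```bash
python3 - <<'E'
from h import *
c=np.array([.5035,.1616,0]); yaw=np.radians(85.7)
roll(c,yaw)
r.reach([.45,-.15,.3],ori(np.radians(45))[0])
print(measure(c)); im,d=snap('top','top2.png'); print(r.read_state()['time_s'])
i=cv2.imread('pics/top2.png')[240:300,200:290]; cv2.imwrite('pics/t2c.png',cv2.resize(i,None,fx=6,fy=6,interpolation=cv2.INTER_CUBIC))
for f in((.6054,-.182),):
  for a in(12.2,):
    for z in(.037,.12): print(r.solve_ik(*tcp([*f,z],np.radians(a),0)))
E
```

```text
width 0.05549200479918633
touch True [8.48571928e-05 1.80039034e-04 2.24964657e-03]
16.3167
(((502.1219482421875, 161.6395263671875), (57.72675323486328, 53.10808563232422), 85.0845718383789), ((501.0315246582031, 161.81410217285156), (56.50954055786133, 33.31869125366211), 85.94172668457031), np.float64(0.045132705344971415))
17.8667
[-4.13183136e-01  7.52645932e-01  1.43978446e+00 -4.44089210e-16
  9.49162259e-01 -6.26113304e-01]
[-4.13183136e-01  6.51917423e-01  1.37450438e+00 -4.44089210e-16
  1.11517085e+00 -6.26113304e-01]
```

View pics/t2c.png

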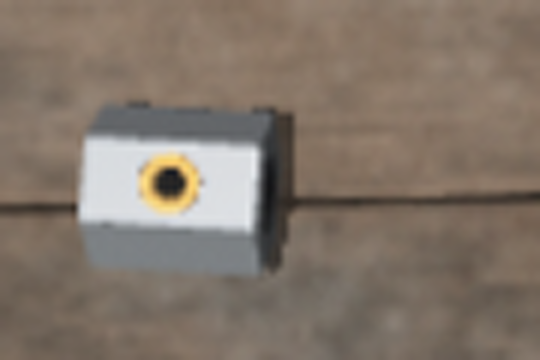

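Port up, centred at crop (170,183). Now I'll carry it to the fixture and lower it under force guard, without releasing yet.

```bash
python3 - <<'E'
from h import *
c=np.array([.5019,.1616,.023]); yaw=np.radians(85.3); fy=np.radians(12.2); f=np.array([.6054,-.182,0])
p,q=tcp(c,yaw,0,.010); command_gripper(.085)
r.reach(p+[0,0,.08],q); r.move_straight(p,q,.12); command_gripper(.04,60); print(r.read_state()['grip_width'])
r.move_straight(p+[0,0,.1],q,.15)
p,q=tcp(f+[0,0,.037],fy,0,.010); r.reach(p+[0,0,.09],q); r.move_straight(p+[0,0,.015],q,.12); r.hold(.2)
print(r.move_straight(p-[0,0,.001],q,.02,max_force=8)); s=r.read_state(); print(s['eef_pos']-p,s['contact_force'],s['time_s'])
E
```

```text
0.05507145025939625
True
[-1.74640539e-04  8.28571987e-05  1.03686735e-03] [-1.50443633 -0.30566149  5.56289825] 24.475
```

```bash
python3 - <<'E'
from h import *
command_gripper(.078); s=r.read_state(); p=s['eef_pos']; r.move_straight(p+np.array([0,0,.12]),None,.15)
r.reach([.35,-.3,.3],ori(np.radians(12.2))[0])
_,d=snap('top','top3.png'); snap('side','side3.png'); X=cloud('top',d)
m=(np.hypot(X[...,0]-.6054,X[...,1]+.182)<.042)&(X[...,2]>.053); b=cv2.minAreaRect((X[m][:,:2]*1000).astype(np.float32)); print(b,np.median(X[m][:,2]),np.ptp(X[m][:,2]))
a=cv2.imread('pics/top3.png')[145:305,350:470]; e=cv2.imread('pics/side3.png')[175:245,255:405]
o=np.zeros((480,800,3),np.uint8); o[:,:360]=cv2.resize(a,(360,480)); o[:205,360:]=cv2.resize(e,(440,205)); cv2.imwrite('pics/c3.png',o); print(r.read_state()['time_s'])
E
```

```text
((603.60791015625, -182.47128295898438), (56.343196868896484, 36.11021423339844), 11.945748329162598) 0.05893602289077482 0.010883325721204984
27.0667
```

View pics/c3.png

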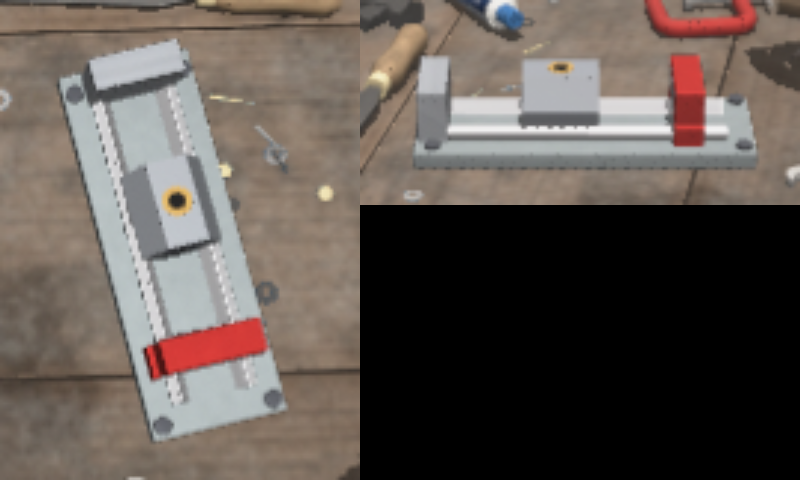

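Seated flat, port up: top at 59 mm, yaw 11.9°. Now I'll push the jaw.

```bash
python3 - <<'E'
from h import *
fy=np.radians(12.2); q=ori(fy)[0]; ax=np.array([np.cos(np.radians(-167.8)),np.sin(np.radians(-167.8)),0]); F=np.array([.5859,-.1862,0])
P=lambda x,z=.057:F+ax*x+[0,0,z]
command_gripper(0,40); r.reach(P(.125,.13),q); r.move_straight(P(.125),q,.12)
fx=lambda:(np.round((r.read_state()['eef_pos']-F)@ax*1000,1),np.round(r.read_state()['contact_force'],1),r.read_state()['time_s'])
print(r.move_straight(P(.010),q,.06,max_force=35),fx())
print(r.move_straight(P(-.022),q,.02,max_force=35),fx()); r.hold(.3); print(fx())
E
```

```text
False (np.float64(10.0), array([-3.2, -0.4,  2.6]), 31.5)
True (np.float64(-10.2), array([-1.9, -0.5,  2.2]), 32.7083)
(np.float64(-9.8), array([-0.3,  0. ,  0.1]), 33.0083)
```

```bash
python3 - <<'E'
from h import *
fy=np.radians(12.2); q=ori(fy)[0]; ax=np.array([np.cos(np.radians(-167.8)),np.sin(np.radians(-167.8)),0]); F=np.array([.5859,-.1862,0])
P=lambda x,z=.057:F+ax*x+[0,0,z]
fx=lambda:(np.round((r.read_state()['eef_pos']-F)@ax*1000,1),np.round(r.read_state()['contact_force'],1),r.read_state()['time_s'])
print(r.move_straight(P(-.016),q,.01,max_force=45),fx())
r.move_straight(P(.03),q,.1); r.move_straight(P(.03,.16),q,.15); r.reach([.35,-.3,.3],q); r.hold(.3)
_,d=snap('top','top4.png'); snap('side','side4.png'); X=cloud('top',d); L=(X-F)@np.column_stack([ax,np.cross([0,0,1],ax),[0,0,1]])*1000
m=(abs(L[...,1])<36)&(L[...,2]>52)&(L[...,0]>-128)&(L[...,0]<110)
for a,b in((-130,-101),(-99,-46),(-43,0)):
    k=m&(L[...,0]>a)&(L[...,0]<b); print(a,k.sum(),np.round(np.percentile(L[k],[1,50,99],axis=0),1).tolist())
a=cv2.imread('pics/top4.png')[145:305,350:470]; e=cv2.imread('pics/side4.png')[175:245,255:405]
t=cv2.resize(cv2.imread('pics/top4.png')[130:390,200:500],(440,275*440//440))
o=np.zeros((480,800,3),np.uint8); o[:,:360]=cv2.resize(a,(360,480)); o[:205,360:]=cv2.resize(e,(440,205)); o[205:,360:]=t; cv2.imwrite('pics/c4.png',o); print(r.read_state()['time_s'])
E
```

```text
False (np.float64(-10.6), array([-21.5,  -4.2,   7. ]), 33.8167)
-130 327 [[-122.0, -29.3, 52.2], [-111.3, -0.4, 55.6], [-101.5, 29.6, 58.9]]
-99 497 [[-98.2, -17.0, 52.7], [-72.3, -0.4, 58.9], [-46.5, 17.9, 63.6]]
-43 369 [[-42.5, -32.5, 52.2], [-32.4, 0.4, 55.3], [-22.2, 32.3, 58.7]]
36.7167
```

View pics/c4.png

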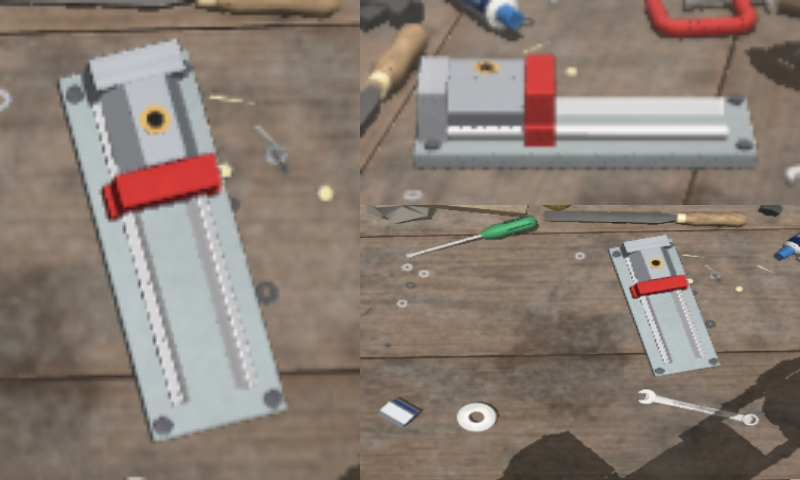

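The block is clamped between the stop and the jaw with the port up. Its centre is at fixture x ≈ -72, and the jaw spans -44 to -22. The bearing, wrench and screwdriver haven't moved, so I'm handing it in.

```bash
python3 -c "
from h import *
print(r.finish_job())"
```

```text
the job is handed in; nothing more can be done
None
```

The job is done and handed in at about 37 s of the 72 s allowed. I rolled the largest hexagonal block through two 60° turns on the bench, letting go of it on each face. Then I laid it port up in the channel and pushed the red jaw until the block was clamped against the steel stop.

**Last checks:**
- **Block:** the port looks straight up. The block's centre is at fixture x ≈ -72 mm, as expected. Its top read 58.9 mm against a nominal 60 mm; the camera reads the bench about 0.8 mm low.
- **Jaw:** it sits at about fixture x = -44 to -22 mm, a travel of about 0.124 m, with no gap visible.
- **Firmness:** the first push stopped on its 35 N limit, and a second press read about 22 N. The force fell to near zero once the arm stopped pressing, so I judged the clamp by position and those pushes.
- **Other items:** in the final picture the bearing, wrench and screwdriver look unmoved; I didn't measure their positions.

**What didn't go to plan:**
- **Tool lean:** my first choices (±30°, then -20°/+40°) were beyond the arm's reach, so I used -12° to +48°.
- **Early stops:** in both rolls the lowering stopped on its force limit about 2 mm above target, so the block may have dropped a millimetre or two on release. It lay flat each time.

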